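# Lay the cabinet leg in the drilling cradle and hold the length stop's index pin out

## Task

Lay the standing turned leg down on its side in both V-blocks of the drilling cradle, its tenon towards the length stop, without dropping it, and let go of it. Then take the black knob of the stop's sprung index pin, pull the pin up as far as it goes and finish while holding it there, clear of its hole in the rail, so that a workmate can slide the stop up to the leg. Leave the drill, clamp, glue bottle and offcut where they are.

Things in the scene. Friction and masses are not known exactly. Their poses are not given: they have to be found in the camera images.
- leg: Turned beech cabinet leg, loose, about 0.13 kg: round body 38 mm in diameter, 150 mm long, with a round tenon 22 mm in diameter, 25 mm long on its upper end (175 mm overall). Starts standing on its foot on the bench. Origin: centre of the foot; its z axis runs along the leg from foot to tenon (up at the start).
- leg_mid (a point): Point on the leg's axis at the middle of its 38 mm body, 75 mm from the foot; axes as the leg's. The centre of mass is about 5 mm from it towards the tenon.
- leg_tenon (a point): Centre of the tenon's end face, 175 mm from the foot.
- jig: Drilling cradle fixed to the bench: plywood base 120 mm (x) by 370 mm (y, from -90 to +280), 18 mm thick. Origin on the bench midway between two V-blocks; trough along y, stop at +y, z up. The wooden V-blocks (90 degree grooves, 64 mm wide, 20 mm thick along y, tops 57 mm above the bench) are centred at y = -45 and +45 mm; the 70 mm between them is free down to the base.
- cradle_seat (a point): Centre of the cradle, 62.5 mm above the bench midway between the V-blocks, on the axis that the leg has when it lies in them; axes as the jig's, +y towards the stop. The leg is held by both V-blocks when leg_mid is within 30 mm of this point along the trough.
- stop_face (a point): Centre of the steel face of the length stop, 150 mm along the jig's +y from the cradle's centre, 57 mm above the bench; axes as the jig's. The stop, 48 mm (x) by 52 mm (y), top 80 mm above the bench, sits behind it on an aluminium rail 30 mm wide (top 32 mm above the bench, y +80 to +270 mm, index holes every 20 mm). It does not move during the job.
- knob (a point): Black round knob of the index pin on top of the length stop: 28 mm in diameter from 6 mm below to 8 mm above this point, narrower above and below, 24 mm high. This point is its centre on the vertical pin axis, 180 mm along the jig's +y from the cradle's centre, 112 mm above the bench with the pin in, 32 mm above the stop's top; it rises with the pin. Below it is a 20 mm sleeve and 27 mm nut.
- index_pin (a joint): How far the sprung index pin is pulled straight up, in m: 0 seated 10 mm deep in its hole in the rail, 0.010 just out of the hole, 0.015 fully up against its end stop. The spring pulls it back down with about 5 N when seated and 12 N fully up, and it snaps back when released.
- drill: Cordless drill standing on its battery, about 240 mm long and 200 mm high, 1.3 kg, bystander. Origin: underside centre of the battery.
- clamp: Bar clamp lying on the bench, 300 mm bar, about 90 mm wide, 26 mm high, bystander. Origin: on the bench under the middle of its bar.
- offcut: Pine offcut 120 x 45 x 45 mm with a drilled hole, lying on the bench, bystander. Origin: underside centre.
- glue: White glue bottle, 60 mm in diameter, 176 mm high, standing on the bench, bystander. Origin: underside centre.

How it is judged:
By the outcome, as a careful person would: the job done as asked, in the order asked, and still so for the second after the job is handed in, while the arm keeps its last pose, push and grip.
It also fails if it takes over 45 s, if anything falls off the work surface, if the arm or the gripper's body presses on something with over 40 N, if the wrist force passes 120 N, or if a joint passes its speed limit or range.

## Robot

A 7-joint arm with a two-finger parallel gripper is mounted at the origin on the work surface. World frame = base frame: x ahead of the robot, y to its left, z up, the work surface at z = 0. Lengths are in m, angles in rad, forces in N, time in s.
With the tool pointing down it reaches from about 0.425 to 0.95 m from the base axis. Payload 16.7 kg.
Tool frame: the origin (TCP) lies on the centre line of the jaws, within the pads' length; the fingertips stand 19 mm ahead of it and the grasp point (between the pads) is the TCP (tip_extent is the distance from the TCP to the fingertips, in m); z points along the fingers, y is the line along which they close (so a half turn about z gives the same grasp; the last joint's range is limited). The gripper opens to 94 mm and grips with 3 to 60 N. Pads are 16 mm wide; open, the fingers measure 119 mm over their backs; the gripper's body (75 mm by 177 mm) begins 78 mm behind the grasp point.
Start: joints at [-1.292, 0.426, 0.074, 1.606, -0.034, 1.111, -0.067], TCP at [0.281, 0.614, 0.2] pointing down, gripper open.
Joint ranges: [-2.85, 2.85], [-0.5, 2.14], [-1.23, 1.37], [0.21, 2.46], [-1.02, 4.16], [0.16, 2.05], [-2.73, 2.73]. Speed limits (rad/s): [1.89, 1.89, 2.39, 2.39, 3.01, 3.01, 3.01].

## Interface

Orientations are given as [roll, pitch, yaw] about the fixed x, y, z axes, in that order (R = Rz(yaw) Ry(pitch) Rx(roll)).
In Python, from bench import reach, movel, set_joints, set_gripper, hold, solve_ik, read_camera, Unreachable, sign_off, read_time_s, read_joint_pos, read_dq, read_joint_torque, read_tcp_pos, read_tcp_rot, read_ft_force, read_wrist_torque, read_opening, read_grip_force, tip_extent gives the robot as it stands. The module is installed in compiled form; this text tells all that it offers. Calls block until the motion is done:
- reach(position, orientation): joint-space move of the TCP to a pose.
- movel(position, attitude=None, feed=0.15): straight line of the TCP; attitude=None keeps the orientation; feed is the mean speed in m/s.
- set_joints(angles): joint-space move.
- set_gripper(opening, grasp_force=None): finger opening in m; grasp_force is the grip in N (None keeps the last); returns when the fingers have stopped.
- hold(seconds).
- solve_ik(position, orientation): joint angles nearest the present ones, or None.
- read_camera(name): name is "side" or "top" or "wrist"; returns a dict with "color" (384x512x3 uint8, red, green, blue), "K" (3x3 intrinsics, pixels), "position" and "orientation" of the camera in the world. Camera axes: x right, y down, z forward; pixel columns grow to the right and rows downward; lengths in m; the calibration is good to about 2 mm. A picture is of the moment at which its call begins. There is no depth.
A pose or a line that the arm cannot do raises Unreachable and nothing moves.
- sign_off(): hands the job in; it is judged then, once.
Readings, each from a call of its own:
- read_time_s(): time.
- read_joint_pos(): joint angles.
- read_dq(): joint speeds.
- read_joint_torque(): joint torques, N m.
- read_tcp_pos(): TCP position.
- read_tcp_rot(): TCP orientation.
- read_ft_force(): force on the tool from outside, world axes, zero at the start.
- read_wrist_torque(): the same for the moment, N m.
- read_opening(): finger opening in m.
- read_grip_force(): force on a finger pad.
Only numpy, scipy, OpenCV 4.12 (cv2) and the standard library are available. Lean on these libraries where they do the work, as an engineer would, in place of code of your own. Each camera call takes 0.05 s, during which the arm holds its last target. There are 200 camera calls.

## Working session

There is one attempt and no reset: what is moved stays moved. The work goes in short steps, each a Python script; the robot and the scene stay as the last script left them, time stands still between calls to the robot, and variables do not carry over. Pictures are saved under pics/ and viewed, at most 10 in all, crops included, and the job is handed in when it is done.

```bash
mkdir -p pics; ls; cat > h.py <<'E'
import numpy as np, cv2
from bench import *
def shot(name,fn):
    c=read_camera(name); cv2.imwrite('pics/'+fn,cv2.cvtColor(c['color'],cv2.COLOR_RGB2BGR)); 
    np.savez('pics/'+fn[:-4],**{k:np.array(v) for k,v in c.items()}); return c
E
python3 - <<'E'
from h import *
for n in ("side","top","wrist"):
    c=shot(n,n+"0.png"); print(n,c['K'],c['position'],c['orientation'])
print(tip_extent if not callable(tip_extent) else tip_extent(), read_tcp_pos(), read_tcp_rot(), read_ft_force(), read_time_s())
a,b=[cv2.imread(f'pics/{n}0.png') for n in("side","top")]
cv2.imwrite('pics/v0.png',np.vstack([cv2.resize(a,(400,300)),cv2.resize(b,(400,300))]))
E
```

```text
pics
side [[423.86755026   0.         257.57123453]
 [  0.         423.86755026 186.09017157]
 [  0.           0.           1.        ]] [ 0.4677305  -0.75519682  0.87383347] [-2.31773493 -0.02091769 -0.08945531]
top [[355.91450709   0.         256.34062488]
 [  0.         355.91450709 192.19302695]
 [  0.           0.           1.        ]] [0.46608555 0.05188237 1.20697454] [-3.0440565   0.00430938 -1.54226884]
wrist [[336.80572152   0.         251.63778847]
 [  0.         336.80572152 199.50284928]
 [  0.           0.           1.        ]] [0.21788224 0.64287794 0.38396847] [2.90471557e+00 1.73317271e-03 1.14262490e+00]
0.019 [0.28054187 0.61357478 0.19944633] [-3.14061124e+00  8.51360091e-05  2.71273035e+00] [ 0.06244958  0.18776256 -0.62977727] 0.15
```

View pics/top0.png

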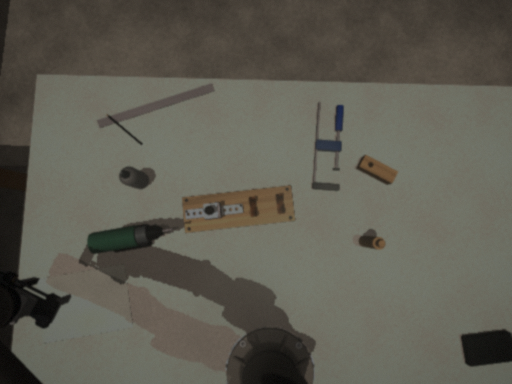

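View pics/side0.png

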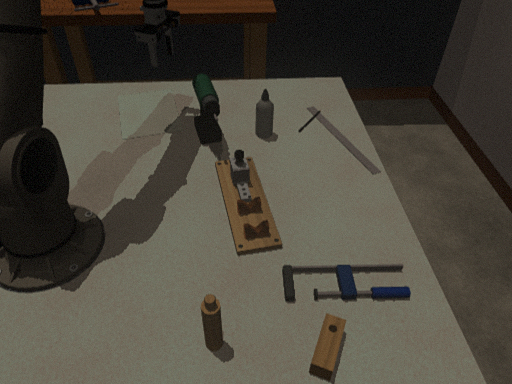

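The top view shows the leg at about (375,242), the jig between (183,230) and (294,190) with the stop on the left (+y) at (212,211), and the drill chuck beside it at (155,233). The side view shows the leg from (210,300) down to (214,347), the V-blocks at (249,206) and (257,230), and the knob at (239,156).

```bash
cat >> h.py <<'E'
from scipy.spatial.transform import Rotation as Ro
def load(fn):
    return dict(np.load('pics/'+fn+'.npz'))
def ray(c,uv):
    d=Ro.from_euler('xyz',c['orientation']).as_matrix()@np.linalg.solve(c['K'],[uv[0],uv[1],1.]); return np.array(c['position']),d/np.linalg.norm(d)
def onz(c,uv,z):
    p,d=ray(c,uv); return p+d*(z-p[2])/d[2]
def tri(c1,u1,c2,u2):
    p,d=ray(c1,u1); q,e=ray(c2,u2)
    s=np.linalg.lstsq(np.c_[d,-e],q-p,rcond=None)[0]; a=p+s[0]*d; b=q+s[1]*e
    return (a+b)/2, np.linalg.norm(a-b)
def proj(c,P):
    R=Ro.from_euler('xyz',c['orientation']).as_matrix(); x=c['K']@(R.T@(np.array(P)-c['position'])); return x[:2]/x[2]
def wood(c,s=90):
    h=cv2.cvtColor(c['color'],cv2.COLOR_RGB2HSV); return cv2.inRange(h,(5,s,50),(25,255,255))
E
python3 - <<'E'
from h import *
np.set_printoptions(precision=4,suppress=True)
t,s=load('top0'),load('side0')
for c,n in((t,'top'),(s,'side')):
    m=cv2.morphologyEx(wood(c),cv2.MORPH_CLOSE,np.ones((3,3)))
    for k in cv2.findContours(m,cv2.RETR_EXTERNAL,2)[0]:
        if cv2.contourArea(k)>60: print(n,cv2.contourArea(k),cv2.minAreaRect(k),cv2.boundingRect(k))
    if n=='top':
        k=max(cv2.findContours(m[120:260,150:320],cv2.RETR_EXTERNAL,2)[0],key=cv2.contourArea)+[150,120]
        b=cv2.boxPoints(cv2.minAreaRect(k)); print(np.array([onz(t,x,.018) for x in b]))
a=cv2.resize(cv2.cvtColor(t['color'],4)[170:260,170:310],None,fx=5,fy=5,interpolation=2)
b=cv2.resize(cv2.cvtColor(s['color'],4)[140:260,200:290],None,fx=4,fy=4,interpolation=2)
cv2.imwrite('pics/ca.png',cv2.convertScaleAbs(a,alpha=1.6)); 
E
```

```text
top 112.5 ((377.5, 242.5), (11.0, 13.0), 90.0) (371, 237, 14, 12)
top 2778.0 ((237.62564086914062, 208.4486083984375), (34.537662506103516, 109.51042175292969), 83.39515686035156) (183, 186, 111, 46)
top 472.0 ((377.3000183105469, 168.90000915527344), (37.11872863769531, 13.86362075805664), 26.56505012512207) (359, 156, 38, 27)
[[ 0.557   0.3116  0.018 ]
 [ 0.6097 -0.0522  0.018 ]
 [ 0.4951 -0.0676  0.018 ]
 [ 0.4431  0.2928  0.018 ]]
side 1127.0 ((328.173095703125, 342.8653869628906), (23.242033004760742, 56.13170623779297), 15.255118370056152) (311, 314, 35, 60)
side 283.5 ((210.0, 306.5), (25.0, 18.0), 90.0) (201, 294, 19, 26)
side 3046.5 ((248.02944946289062, 203.61764526367188), (98.71199798583984, 45.35416030883789), 75.96376037597656) (215, 157, 67, 98)
side 1272.0 ((221.0, 6.5), (13.0, 108.0), 90.0) (167, 0, 109, 14)
side 489.5 ((121.0, 7.0), (14.0, 44.0), 90.0) (99, 0, 45, 15)
side 532.0 ((67.5, 7.5), (15.0, 53.0), 90.0) (41, 0, 54, 16)
```

View pics/ca.png

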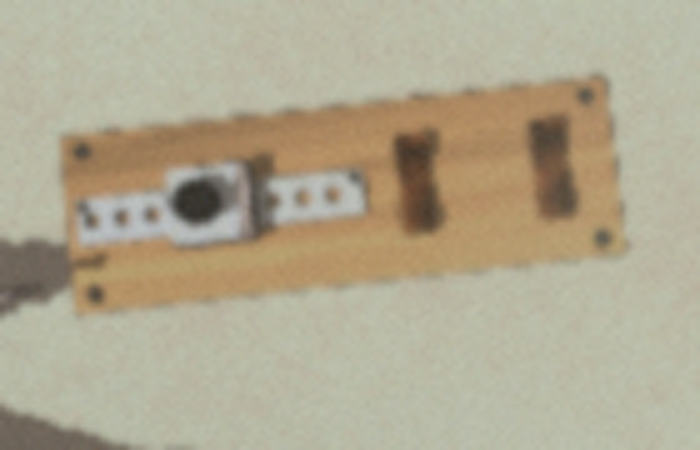

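The crop shows the V-blocks at top-image pixels (253.6,206.6) and (280.4,203.4), and the black knob at (210,210). Next I triangulate the leg and knob, then check the candidate poses with IK.

```bash
python3 - <<'E'
from h import *
np.set_printoptions(precision=4,suppress=True)
t,s=load('top0'),load('side0')
d=np.array([-.1425,.99,0]);d/=np.linalg.norm(d)
O=np.array([.5262,.1212,0])-.095*d; print('O',O,'knob pred',O+.18*d)
for u in((253.6,206.6),(280.4,203.4)):
    p=onz(t,u,.045); print('V',p, (p-O)@d)
# knob: dark blobs near
for c,n,(x,y) in((t,'top',(210,210)),(s,'side',(239,156))):
    g=cv2.cvtColor(c['color'],7)[y-12:y+13,x-12:x+13]; m=(g<60).astype(np.uint8)
    _,l,st,ce=cv2.connectedComponentsWithStats(m); print(n,st[1:],ce[1:]+[x-12,y-12]) 
print('knob tri',tri(t,(209.7,210),s,(239,155)), proj(s,[*(O+.18*d)[:2],.112]),proj(t,[*(O+.18*d)[:2],.112]))
# leg full mask, warm pixels
for c,n,(x,y,w,h) in((t,'top',(350,225,45,35)),(s,'side',(185,285,60,75))):
    b=cv2.cvtColor(c['color'],4)[y:y+h,x:x+w]
    cv2.imwrite(f'pics/l{n}.png',b)
a=cv2.imread('pics/ltop.png');b=cv2.imread('pics/lside.png')
a=cv2.resize(a,None,fx=8,fy=8);b=cv2.resize(b,None,fx=7,fy=7)
v=np.zeros((525,790,3),np.uint8);v[:280,:360]=a;v[:525,365:785]=b;cv2.imwrite('pics/leg.png',cv2.convertScaleAbs(v,alpha=1.5))
E
```

```text
O [0.5397 0.0272 0.    ] knob pred [0.5141 0.2053 0.    ]
V [0.5321 0.0677 0.045 ] 0.041243788824590844
V [ 0.545  -0.0195  0.045 ] -0.046990700203275095
top [[21  3  4 16 33]
 [ 7  8 10  8 66]] [[220.7879 207.7273]
 [209.3636 209.5606]]
side [[  0   3   3  12  17]
 [  7   6  12  17 149]
 [ 20  15   4   2   7]
 [  2  16   4   9  14]
 [  0  19   1   1   1]] [[227.4118 153.1176]
 [239.3691 158.1275]
 [248.7143 159.4286]
 [230.2857 165.    ]
 [227.     163.    ]]
knob tri (array([0.515 , 0.2021, 0.1082]), np.float64(0.0017654782182419176)) [238.2979 153.3091] [208.4855 209.9253]
```

View pics/leg.png

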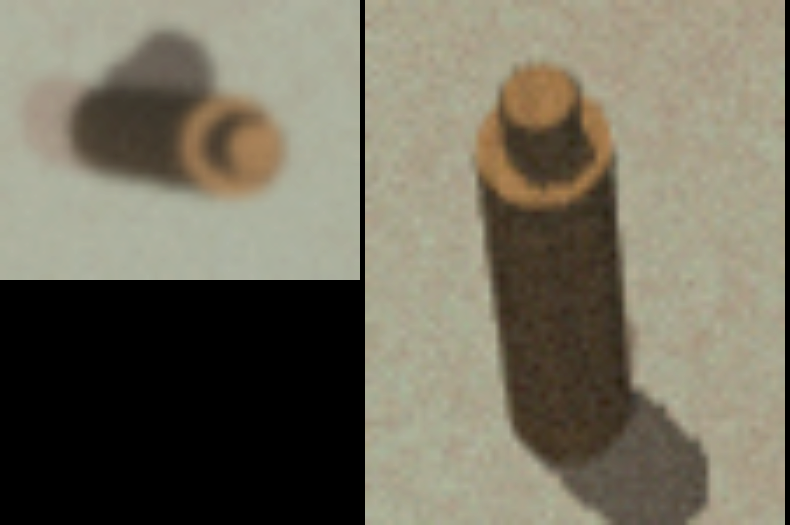

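The leg crop shows the tenon face at top (382,243.4) and side (210,298.7). The shoulder ring is centred at top (379,243.1) and side (210.7,306.7).

```bash
cat >> h.py <<'E'
def att(x,z):
    "rpy of tool with z axis (approach) z and x axis close to x"
    z=np.array(z,float)/np.linalg.norm(z); x=np.array(x,float); x-=x@z*z; x/=np.linalg.norm(x)
    return Ro.from_matrix(np.c_[x,np.cross(z,x),z]).as_euler('xyz')
D=np.array([-.1425,.99,0]);D/=np.linalg.norm(D)
O=np.array([.5397,.0272,0]); DN=np.array([0,0,-1.]); UP=-DN
E
python3 - <<'E'
from h import *
np.set_printoptions(precision=3,suppress=True)
t,s=load('top0'),load('side0')
print(tri(t,(382,243.4),s,(210,298.7)),tri(t,(379,243.1),s,(210.7,306.7)))
L,_=tri(t,(382,243.4),s,(210,298.7)); L[2]=0.08
print('q',read_joint_pos())
for a in (0,15,30,45,60):          # a = tool elevation below horizontal at grasp
  for ang in range(0,360,30):
    a_=np.radians(a); g=np.radians(ang); h=np.array([np.cos(g),np.sin(g),0])
    z=h*np.cos(a_)+DN*np.sin(a_)
    R=att(UP,z); r=[solve_ik(L+dz*UP-b*z,R) for dz,b in((0,0),(0,.1),(.12,0))]
    if r[0] is not None: print(a,ang,[x is not None for x in r],r[0])
for a in (0,15,30,45,60):
    a_=np.radians(a); z=DN*np.cos(a_)-D*np.sin(a_)*1
    for sg in(1,-1):
      z=DN*np.cos(a_)-sg*D*np.sin(a_)
      print('place',a,sg,solve_ik(O+.0625*UP,att(sg*D,z)),solve_ik(O+.15*UP,att(sg*D,z)) is not None)
for x in (D,-D): print('knob',solve_ik(O+.18*D+.115*UP,att(x,DN)))
E
```

```text
(array([ 0.431, -0.307,  0.171]), np.float64(0.0030065010322237445)) (array([ 0.431, -0.307,  0.144]), np.float64(0.0031941251605000632))
q [-1.292  0.427  0.074  1.606 -0.034  1.111 -0.067]
0 30 [True, True, True] [ 1.944  1.267 -0.851  2.024 -0.835  0.915  1.074]
0 60 [True, True, True] [ 1.184  1.091 -0.111  1.673 -0.968  1.708  1.203]
0 90 [True, True, True] [ 0.991  1.202 -0.112  1.323 -0.692  2.007  1.107]
0 210 [True, True, True] [-0.046  1.176  0.19   1.459  0.58   1.916  1.994]
0 240 [True, True, True] [-0.223  1.068  0.123  1.824  0.88   1.649  1.834]
0 270 [True, True, True] [-0.387  1.037  0.1    2.21   1.243  1.456  1.502]
15 30 [True, True, True] [ 1.89   1.029 -0.844  2.096 -0.865  0.787  0.98 ]
15 60 [True, True, True] [ 1.033  0.928  0.074  1.757 -0.99   1.607  1.215]
15 90 [True, True, True] [ 0.646  1.113  0.446  1.438 -0.866  2.022  1.399]
15 120 [True, False, False] [ 0.964  1.191 -0.482  1.156 -0.142  2.048  1.001]
15 180 [True, False, True] [0.037 1.183 0.478 1.272 0.097 1.963 2.093]
15 210 [True, True, True] [-0.093  1.032  0.274  1.545  0.471  1.705  2.055]
1
[... 2594 characters left out ...]
0.736  0.667  1.016  2.036 -0.951  1.079 -2.176] True
place 30 1 [-0.975  0.554  0.603  2.047  0.279  0.795 -0.492] True
place 30 -1 [-0.319  0.607  0.634  1.974 -0.932  1.147 -2.118] True
place 45 1 [-1.131  0.722  0.668  2.013  0.383  0.89  -0.68 ] True
place 45 -1 [-0.052  0.699  0.446  1.901 -0.991  1.32  -2.003] True
place 60 1 [-1.182  0.885  0.629  1.956  0.491  1.034 -0.856] True
place 60 -1 [ 0.173  0.821  0.259  1.817 -1.009  1.473 -1.942] True
knob [-0.88   0.351  0.471  1.983 -0.209  0.854 -0.153]
knob [ 0.304  0.519 -1.024  1.915  0.526  1.005  2.328]<sys>:0: UserWarning: Gimbal lock detected. Setting third angle to zero since it is not possible to uniquely determine all angles.
```

```bash
cat >> h.py <<'E'
A=np.radians(25); HD=np.array([np.cos(np.radians(50)),np.sin(np.radians(50)),0])
ZG=HD*np.cos(A)+DN*np.sin(A); RG=att(UP,ZG); L=np.array([.431,-.307,.080])
ZP=DN*np.cos(A)-D*np.sin(A); RP=att(D,ZP)
E
python3 - <<'E'
from h import *
np.set_printoptions(precision=3,suppress=True)
t=load('top0')
for n,u,z in(('offcut',(360,156),.045),('offc',(359,166),.045),('offc',(390,183),.045),('offc',(396,172),.045),('chuck',(160,232),.17)): print(n,onz(t,u,z))
for p in (L-.12*ZG+.2*UP, L-.12*ZG, L): print(solve_ik(p,RG))
for p in (O+.25*UP,O+.0635*UP): print(solve_ik(p,RP))
p=read_tcp_pos(); movel([p[0],p[1],.40],feed=.3); print(read_time_s())
reach(L-.12*ZG+.2*UP,RG); print(read_time_s(),read_tcp_pos())
movel(L-.12*ZG,feed=.2); set_gripper(.065,40); print(read_time_s(),read_tcp_pos(),read_ft_force())
shot('wrist','w1.png'); shot('side','s1.png')
v=np.hstack([cv2.resize(cv2.imread('pics/w1.png'),(400,300)),cv2.resize(cv2.imread('pics/s1.png'),(400,300))]); cv2.imwrite('pics/v1.png',v)
E
```

```text
offcut [ 0.71  -0.279  0.045]
offc [ 0.676 -0.276  0.045]
offc [ 0.622 -0.378  0.045]
offc [ 0.659 -0.398  0.045]
chuck [0.444 0.335 0.17 ]
[ 0.93   0.521  0.446  1.726 -1.     1.852  0.923]
[ 1.066  0.768  0.26   1.794 -0.985  1.609  1.16 ]
[ 1.187  0.772 -0.111  1.916 -0.977  1.29   1.104]
[-1.041  0.239  0.694  1.905  0.299  1.163 -0.345]
[-0.917  0.51   0.585  2.054  0.217  0.769 -0.4  ]
0.9667
4.5417 [ 0.362 -0.39   0.331]
6.3333 [ 0.361 -0.39   0.131] [0.562 0.556 0.642]
```

View pics/v1.png

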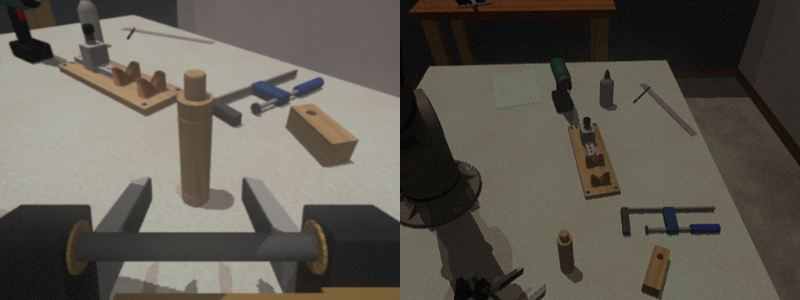

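The wrist view shows the leg standing at x≈196, centred between the fingertips (≈150 and 245), and the offcut well clear at (322,133). I'll go in, grip and lift.

```bash
python3 - <<'E'
from h import *
np.set_printoptions(precision=3,suppress=True)
c=load('w1'); print(proj(c,L)*400/512,proj(c,[L[0],L[1],.15])*400/512)
movel(L,feed=.1); print(read_ft_force())
set_gripper(.03,40); print(read_opening(),read_grip_force(),read_ft_force(),read_tcp_pos(),read_time_s())
if .034<read_opening()<.042:
    movel(L+.17*UP,feed=.2); print(read_opening(),read_ft_force(),read_time_s())
    reach(O+.25*UP,RP); print(read_opening(),read_time_s(),read_tcp_pos(),read_tcp_rot(),RP)
    shot('side','s2.png');shot('wrist','w2.png'); shot('top','t2.png')
    v=np.hstack([cv2.resize(cv2.imread('pics/w2.png'),(400,300)),cv2.resize(cv2.imread('pics/s2.png')[70:310,130:450],(400,300),interpolation=2)]); cv2.imwrite('pics/v2.png',v)
E
```

```text
[198.045 150.869] [198.316  96.394]
[ 0.388 -0.318  0.458]
0.03434730640283271 39.72939303377643 [-0.781  0.069 -0.067] [ 0.431 -0.307  0.08 ] 8.3917
0.03455893033035726 [ 0.702 -0.068 -1.606] 9.3917
0.034673576567868514 11.4917 [0.539 0.026 0.25 ] [-3.14   0.436  1.712] [3.142 0.436 1.714]
```

View pics/v2.png

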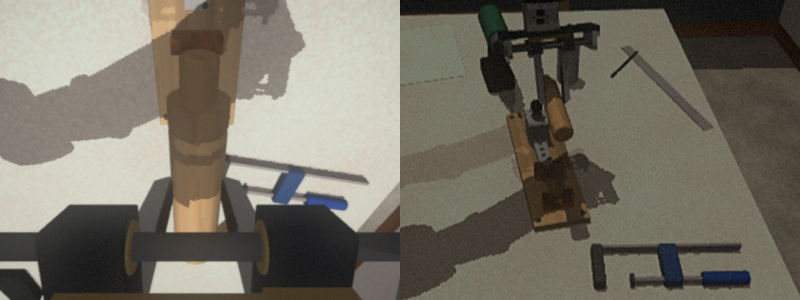

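The leg is held level along the trough, lined up with the V-block at wrist (197,40). Now a height check and a descent with force checks.

```bash
python3 - <<'E'
from h import *
np.set_printoptions(precision=4,suppress=True)
t,s=load('top0'),load('side0')
print(tri(t,(253.6,206.6),s,(249,206)),tri(t,(280.4,203.4),s,(257,230)))
movel(O+.078*UP,feed=.15); print(read_ft_force(),read_time_s())
c=shot('side','s3.png'); shot('wrist','w3.png')
v=np.hstack([cv2.resize(cv2.imread('pics/w3.png')[0:240,100:420],(400,300)),cv2.resize(cv2.imread('pics/s3.png')[140:260,180:340],(400,300),interpolation=2)]); cv2.imwrite('pics/v3.png',cv2.convertScaleAbs(v,alpha=1.5))
E
```

```text
(array([0.534 , 0.0679, 0.0336]), np.float64(0.0025981837391996737)) (array([ 0.5478, -0.0204,  0.0322]), np.float64(0.003928606695193377))
[ 0.0597 -0.0607 -1.2376] 12.9417
```

View pics/v3.png

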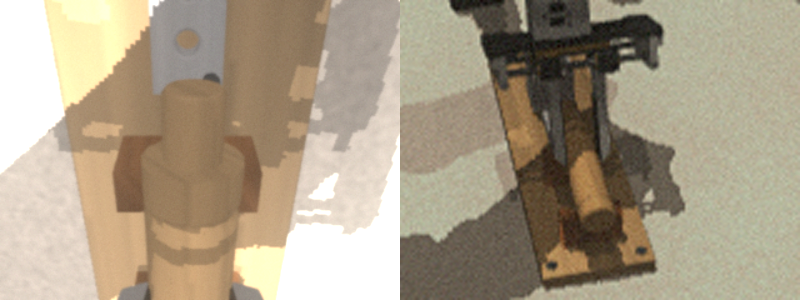

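The close view shows the far V-block centred at x≈187.5 and the leg at ≈192, so it is about 1–2 mm off, which is within what the V will centre. I'll shift 1 mm, lower until contact, then release.

```bash
python3 - <<'E'
from h import *
np.set_printoptions(precision=4,suppress=True)
N=np.array([D[1],-D[0],0]); f0=read_ft_force()[2]; P=O-.001*N
movel(P+.068*UP,feed=.06); z=.068
while z>.058:
    f=np.array(read_ft_force()); print(z,f)
    if f[2]-f0>4: break
    z-=.0015; movel(P+z*UP,feed=.03)
set_gripper(read_opening()+.001,5); print(read_ft_force(),read_grip_force())
set_gripper(.062); print(read_opening(),read_tcp_pos(),read_time_s())
q=read_tcp_pos(); movel(np.array(q)-.13*ZP,feed=.15)
print(read_time_s(),read_ft_force())
shot('top','t4.png');shot('side','s4.png');shot('wrist','w4.png')
v=np.hstack([cv2.resize(cv2.imread('pics/w4.png'),(400,300)),cv2.resize(cv2.imread('pics/s4.png')[140:260,180:340],(400,300),interpolation=2)]); cv2.imwrite('pics/v4.png',cv2.convertScaleAbs(v,alpha=1.5))
E
```

```text
0.068 [ 0.1023 -0.209  -1.3231]
0.0665 [-0.1169  0.219  -1.7354]
0.065 [ 0.1956  0.3578 -1.9018]
0.0635 [ 0.3159 -0.3704  3.8287]
[0.5221 1.2831 1.4679] 5.023937746882439
0.06225799299578725 [0.5387 0.027  0.0635] 14.9167
15.9333 [1.0938 0.073  0.1643]
```

View pics/v4.png

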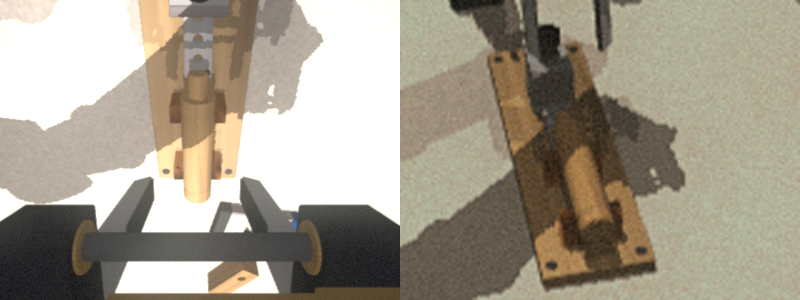

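The leg rests in both V-blocks with its tenon towards the stop. Next I go above the knob and take wrist looks from two heights.

```bash
python3 - <<'E'
from h import *
np.set_printoptions(precision=4,suppress=True)
K=np.array([.5135,.204,0]); RK=att(D,DN)
movel(np.array(read_tcp_pos())+.06*UP,feed=.2)
reach(K-.03*D+.24*UP,RK); set_gripper(.07,60); shot('wrist','w5.png')
movel(K-.03*D+.185*UP,feed=.2); shot('wrist','w6.png'); print(read_time_s(),read_tcp_pos())
v=[]
for f in('w5','w6'):
    c=load(f); u=proj(c,K+.112*UP); print(u); im=cv2.imread(f'pics/{f}.png'); v.append(cv2.resize(im,(400,300)))
cv2.imwrite('pics/v5.png',cv2.convertScaleAbs(np.hstack(v),alpha=1.5))
E
```

```text
17.925 [0.5183 0.1746 0.1861]
[253.1724 161.2737]
[253.163  169.8683]
```

View pics/v5.png

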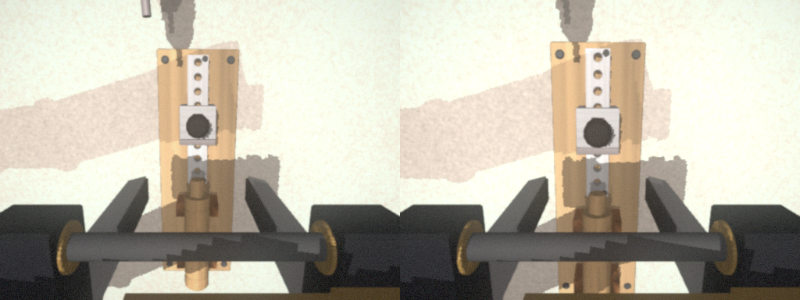

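The knob appears at wrist (252.8,161.3) and (253.4,169), against predicted (253.2,161.3) and (253.2,169.9). Both position and height agree, so I'll grip it.

```bash
python3 - <<'E'
from h import *
np.set_printoptions(precision=4,suppress=True)
K=np.array([.5135,.204,0]); RK=att(D,DN)
movel(K+.175*UP,feed=.15); movel(K+.114*UP,feed=.08); print(read_ft_force(),read_tcp_pos())
set_gripper(.024,15); print(read_opening(),read_grip_force(),read_ft_force(),read_time_s())
set_gripper(.020,60); print(read_opening(),read_grip_force(),read_ft_force())
for dz in (.005,.010,.013,.015,.016):
    movel(K+(.114+dz)*UP,feed=.03); f=np.array(read_ft_force()); print(dz,read_tcp_pos()[2],f,read_time_s())
    if f[2]<-22: break
E
```

```text
[-0.604  -1.2236 -0.1119] [0.5138 0.2041 0.1144]
0.025111926513343204 14.999632673083276 [ 4.7381  0.0035 -2.9255] 19.975
0.020274663527728564 31.77650929525612 [-4.619  -4.1441 28.084 ]
0.005 0.11885529829901616 [ 0.6595 -0.4018  0.5271] 20.6083
0.01 0.12407942543733488 [ 0.255  -0.4563  0.1733] 20.925
0.013 0.1271541480394952 [-0.1815  0.9259  0.7041] 21.175
0.015 0.1290897704027963 [ 0.1993  0.0432 -0.1354] 21.425
0.016 0.13006019352980458 [0.4512 0.1926 0.5245] 21.675
```

The force stayed near zero while lifting, so the grip came off the knob. I need to look.

```bash
python3 - <<'E'
from h import *
np.set_printoptions(precision=4,suppress=True)
print(read_opening(),read_grip_force(),read_tcp_pos(),read_tcp_rot(),read_ft_force())
shot('side','s7.png');shot('wrist','w7.png')
v=np.hstack([cv2.resize(cv2.imread('pics/w7.png')[120:360,90:410],(400,300)),cv2.resize(cv2.imread('pics/s7.png')[125:215,190:310],(400,300),interpolation=2)]); cv2.imwrite('pics/v7.png',cv2.convertScaleAbs(v,alpha=1.8))
E
```

```text
0.019916083710037384 0.0 [0.5135 0.204  0.1301] [ 3.1415 -0.      1.7137] [0.4512 0.1926 0.5245]
```

View pics/v7.png

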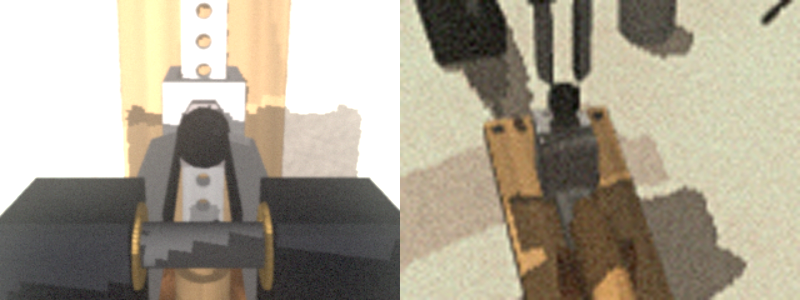

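```bash
python3 - <<'E'
from h import *
np.set_printoptions(precision=2,suppress=True)
c=load('w7');K=np.array([.5135,.204,0]);k=lambda p:(proj(c,p)-[90,120])/.8
for z in(.08,.10,.112,.12,.13):print(z,k(K+z*UP),k(K+z*UP-.014*D), k(K+z*UP+.014*D))
print('from 2 looks, ray at heights:')
for f,u in(('w5',(252.8,161.3)),('w6',(253.4,169.)),('w7',(252.4,228))):
    cc=load(f); print(f,[np.round(((onz(cc,u,z)-O)@D),4) for z in(.10,.112,.125)])
a=load('w7')['color'][120:360,90:410]; g=cv2.cvtColor(a,7)
print(g[60:150:4,113])  # column through knob x=203*.8-> 162
print(g[60:150:3,162])
E
```

```text
0.08 [203.85 119.66] [203.81 142.54] [203.89  96.15]
0.1 [204.01 130.21] [203.96 154.89] [204.05 104.8 ]
0.112 [204.11 137.47] [204.06 163.36] [204.16 110.76]
0.12 [204.19 142.76] [204.14 169.54] [204.25 115.11]
0.13 [204.3  149.97] [204.24 177.94] [204.36 121.05]
from 2 looks, ray at heights:
w5 [np.float64(0.1772), np.float64(0.1787), np.float64(0.1803)]
w6 [np.float64(0.1776), np.float64(0.1794), np.float64(0.1813)]
w7 [np.float64(0.176), np.float64(0.18), np.float64(0.1844)]
[138 138 137 137 137 136 130  82  83  86  98 100 101  98  96 102  96  96
  78  73  70  42  41]
[ 99  90 140 157 153 157 151  76 116  48  44  48  43  41  43  36  43  37
  38  37  33  37  33  34  33  96  97  76  68  68]
```

```bash
python3 - <<'E'
from h import *
np.set_printoptions(precision=3,suppress=True)
s,w=load('s7'),load('w5');K=np.array([.5135,.204,0]);N=np.array([D[1],-D[0],0])
for z in(.08,.10,.111,.12,.124,.13,.15):print(z,'side',proj(s,K+z*UP),proj(s,K+z*UP-.01*N),proj(s,K+z*UP+.01*N))
p=onz(w,(197*1.28,181*1.28),.0625+.011); print('tenon tip jig y',(p-O)@D,(p-O)@N)
g=cv2.cvtColor(s['color'],7); print(g[132:176,226:252])
E
```

```text
0.08 side [238.231 162.18 ] [234.879 162.629] [241.573 161.733]
0.1 side [238.162 156.856] [234.773 157.302] [241.541 156.412]
0.111 side [238.123 153.877] [234.713 154.321] [241.523 153.435]
0.12 side [238.091 151.413] [234.663 151.855] [241.507 150.972]
0.124 side [238.076 150.31 ] [234.641 150.751] [241.501 149.87 ]
0.13 side [238.054 148.645] [234.608 149.086] [241.491 148.206]
0.15 side [237.981 143.016] [234.495 143.453] [241.456 142.581]
tenon tip jig y 0.09655799562794144 -0.0014964611338560644
[[113 107 114 ... 114 107 112]
 [110 112 114 ... 108 113 103]
 [108 109 109 ... 108 110 106]
 ...
 [ 80  81  77 ...  48  66  66]
 [ 81  79  80 ...  48  65  68]
 [ 80  80  81 ...  48  60  64]]
```

The numbers explain it. Both the leg (34.5 mm opening on a 38 mm body) and the knob (25 mm) were gripped by the very tips. The side rows and the finger spacing in the wrist image put the real fingertips about 7 mm behind the reported TCP, not 19 mm ahead. I'll re-grip about 25 mm lower, watching the force.

```bash
python3 - <<'E'
from h import *
np.set_printoptions(precision=4,suppress=True)
K=np.array([.5135,.204,0])
set_gripper(.060,20)
for z in (.110,.098,.092,.089):
    movel(K+z*UP,feed=.06); f=np.array(read_ft_force()); print(z,f)
    if f[2]>6: break
set_gripper(.015,20); print(read_opening(),read_grip_force(),read_ft_force(),read_time_s())
if read_opening()>.0265:
    set_gripper(.005,60); print(read_opening(),read_grip_force(),read_ft_force())
E
```

```text
0.11 [ 0.3505 -0.2505 -0.0807]
0.098 [ 0.6549 -0.0689  0.7457]
0.092 [-0.1187 -0.1242  0.3007]
0.089 [ 0.888  -0.9768 -0.1165]
0.027283355129109357 19.999420617241412 [ 5.336   0.7368 -3.1228] 24.5
0.02655166817335133 59.998352522961795 [ 5.6037  0.8254 -3.1626]
```

The grip is now firm on the full diameter (27 mm at 60 N). Pulling the pin.

```bash
python3 - <<'E'
from h import *
np.set_printoptions(precision=4,suppress=True)
p=np.array(read_tcp_pos()); z0=.089; K=np.array([.5135,.204,0])
for dz in (.004,.008,.011,.013,.014,.015,.016,.017,.018):
    movel(K+(z0+dz)*UP,feed=.04); f=np.array(read_ft_force()); print(dz,read_tcp_pos()[2]-z0,f,read_opening(),read_time_s())
    if f[2]<-20: break
hold(.5); print(read_ft_force(),read_grip_force())
shot('side','s8.png'); shot('wrist','w8.png')
E
```

```text
0.004 0.004069226156341005 [ 7.1208  2.5114 -6.8321] 0.02632931307184175 24.9667
0.008 0.00795609885850046 [ 8.0806  1.7398 -8.6493] 0.02617090968593068 25.2167
0.011 0.010872354077688356 [ 7.6731  1.9271 -9.7763] 0.026655874630184394 25.4667
0.013 0.012756565590201246 [  7.5879   1.8657 -10.3586] 0.026550449179550916 25.7167
0.014 0.013711614915324924 [  9.4723   2.8877 -11.1204] 0.026457871502191876 25.9667
0.015 0.014690813242699788 [  7.7135   2.4541 -11.8853] 0.02615979204332994 26.2167
0.016 0.015230719663432202 [ 10.2598   2.9181 -18.9214] 0.026671298413463836 26.4667
0.017 0.015376980057500322 [ 16.3819   4.8893 -34.3521] 0.02644360430829044 26.7167
[ 15.9427   5.5625 -33.475 ] 59.98607276938856
```

The pin follows its spring curve to the end stop at 15 mm. I'll ease back slightly so the push on the stop is light, check that the leg and bystanders haven't moved, and hand in.

```bash
python3 - <<'E'
from h import *
np.set_printoptions(precision=4,suppress=True)
K=np.array([.5135,.204,0]); movel(K+(.089+.0162)*UP,feed=.02); hold(.3)
print(read_tcp_pos()[2]-.089,read_ft_force(),read_opening(),read_time_s())
w=load('w8'); g=cv2.cvtColor(w['color'],7)
N=np.array([D[1],-D[0],0])
s,s0=load('s8'),load('side0')
d=cv2.absdiff(cv2.GaussianBlur(s['color'],(5,5),0),cv2.GaussianBlur(s0['color'],(5,5),0)).max(2)
for n,(x,y,a,b) in dict(offcut=(305,310,350,378),clamp=(280,260,412,302),glue=(255,88,275,140),drill=(192,72,222,145)).items(): print(n,np.mean(d[y:b,x:a]>30))
s4=load('s4'); d=cv2.absdiff(cv2.GaussianBlur(s['color'],(5,5),0),cv2.GaussianBlur(s4['color'],(5,5),0)).max(2)
print('leg vs s4',np.mean(d[195:250,235:275]>30))
m=wood(s,60)[190:250,225:280]; m4=wood(s4,60)[190:250,225:280]; print(np.mean(m!=m4))
if read_opening()>.025 and read_ft_force()[2]<-11: sign_off(); print('signed',read_time_s())
E
```

```text
0.015273067033026264 [ 11.2718   4.5417 -21.5184] 0.026603443656840482 27.8667
offcut 0.0
clamp 0.0
glue 0.058653846153846154
drill 0.13881278538812786
leg vs s4 0.0659090909090909
0.16303030303030303
the job is handed in; nothing more can be done
the job is handed in; nothing more can be done
```

The job is handed in: the leg lies in both V-blocks with its tenon towards the stop, released, and the arm is holding the index pin fully up (about 15 mm, against its end stop); the offcut and clamp images are unchanged, while the small differences around the drill and glue bottle I put down to the arm and its shadow, not confirmed by a last look.

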